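# Stow a container under a ratchet half shelf

### The job

Stow the white snap-lid container under the ratchet half shelf. Pull the shelf up, click by click and without yanking, until its front lip clears the grip on the lid, leave it hanging on the pawl, and push the container in gently until it sits fully home against the back stop. Then gently press the pawl's thumb pad to let the shelf down to the lowest notch at which it does not touch the container, so that the lip hangs in front of the grip and the pawl carries the shelf; leave the other things on the cabinet shelf alone.

Things in the scene. Friction and masses are not known exactly. Their poses are not given: they have to be found in the camera images.
- stand: Fixed frame of a ratchet half shelf, screwed to the cabinet shelf. Origin on the surface (z = 0) in the its storage bay, under the container's home; +x runs into the bay, away from its open front, +y to the bay's left, z up. Post 34 x 34 mm, 128 mm tall, right of the bay at x = 0, y = -90 mm.
- bay (a point): Home of the container's centre, 32 mm up at the stand's x = y = 0. Guide runners, 12 mm high, have inner faces at y = -53 and +53 mm, from x = 0 to 71 mm, and flare to +-64 mm at x = -50 mm. A 12 mm high back stop has its face at x = +65 mm: the container's back face touches it when home.
- rail (a joint): Height in m of the toothed rail with half shelf and pull bar, sliding straight up in the post. Notches where the pawl holds it: 0, 0.015, 0.030, 0.045, 0.060, 0.075; end stop 0.083. Pulled up it clicks past the sprung pawl and cannot go back. A damper slows it: 12 to 20 N lift it at 20 to 35 mm/s, faster takes more; with the pawl held off it sinks by itself at 15 to 30 mm/s.
- half_shelf: Steel half shelf, rail and pull bar, one moving piece: tray over the rear of the bay, stand x = -15 to 70 mm, y = -65 to 60 mm, 4 mm thick, hung from the rail's top by a plate beside the post. Origin at the stand's origin when the rail is at 0; rises with it. A lip along the tray's whole front edge, 2.5 mm thick (stand x = -15.5 to -13 mm), hangs 25 mm below the tray's underside.
- shelf_under (a point): Middle of the tray's underside: 66 mm above the cabinet shelf plus the rail's height. The lip's lower edge is 25 mm below this.
- pull_bar_mid (a point): Centre of the black pull bar on top of the rail, straight above the post: 80 mm long along the stand's x, 14 x 14 mm thick, free on both long sides; 180 mm high plus the rail's height. The shelf's flat top arm lies 31 mm below its centre.
- pad_nominal (a point): Where the thumb pad's top would lie on a new stand (x = 0, y = -181 mm, 70 mm up): dark steel plate, 36 mm (x) x 26 mm (y), on a thin bent lever right of the post. The lever has been bent in use: the pad lies up to 7 mm higher or lower. Pressed 15 to 16 mm down from where it lies, with 2 to 4 N, it lifts the pawl off the teeth; 17 to 18 mm down is a hard stop, where the force shoots up.
- pawl (a joint): Angle of the sprung pawl, rad: about 0 seated in a notch, 0.2 over a tooth tip or lifted clear, 0.218 on its stop.
- pawl_crank: The sprung pawl with its lever and thumb pad; origin on its pivot (stand x = 0, y = -106 mm, 68 mm up), 75 mm from the pad's centre. When the pad is let go it springs back up and the pawl catches the next notch that comes by.
- container_mid (a point): Centre (32 mm up) of the white plastic container with snap lid: body 130 mm (x) x 100 mm (y) x 56 mm, lid 136 x 106 mm, its top 64 mm up. A moulded grip stands on the middle of the lid: 16 mm (x) x 70 mm (y), its top 90 mm up. 0.2 to 0.5 kg. It starts in front of the bay, nearly square to it. Axes: x along the 130 mm, z up.
- container: The same container; origin at the centre of its underside.
- gasket_low: Lower of two stacked silicone gasket rings, 180 mm across, 10 mm thick; origin at the centre of its underside. A bystander.
- gasket_top: Upper of the two gasket rings, same size. A bystander.
- regulator: Steel pressure regulator weight, 30 mm across, 47 mm tall, standing; origin under its centre. A bystander.
- tumbler: Steel tumbler, 74 mm across the rim, 115 mm tall; origin under its centre. A bystander.
- dish: Shallow white dish, 110 mm across, 22 mm tall, with a small red plastic safety plug in it; origin under its centre. A bystander.
Not all that is in view belongs to the job. What is shaped like the container but yellow is not meant.

How it is judged:
By the outcome, as a careful person would: the job done as asked, in the order asked, and still so for the second after the job is handed in, with the robot touching nothing.
It also fails if it takes over 64 s, if anything falls off the work surface, if the arm or the gripper's body presses on something with over 40 N, if the wrist force passes 120 N, or if a joint passes its speed limit or range.

### The arm

A 6-joint arm with a two-finger parallel gripper is mounted at the origin on the work surface. World frame = base frame: x ahead of the robot, y to its left, z up, the work surface at z = 0. Lengths are in m, angles in degrees, forces in N, time in s.
With the tool pointing down it reaches from about 0.35 to 0.725 m from the base axis. Payload 4.3 kg.
Tool frame: the origin (TCP) lies on the centre line of the jaws, within the pads' length; the fingertips stand 8 mm ahead of it and the grasp point (between the pads) lies 11 mm behind it (arm.finger_overhang is the distance from the TCP to the fingertips, in m); z points along the fingers, y is the direction in which the jaws open and shut (so a half turn about z gives the same grasp; the last joint's range is limited). The gripper opens to 85 mm and grips with 20 to 120 N. Pads are 22 mm wide; open, the fingers measure 114 mm over their backs; the gripper's body (76 mm by 85 mm) begins 54 mm behind the grasp point. The pads swing forward as they close: fully open they stand 13 mm farther back than shut.
Start: joints at [64.039, 21.618, 4.641, 73.018, 0, 83.68], TCP at [0.193, 0.542, 0.239] pointing down, gripper open.
Joint ranges: [-156.06, 156.06], [-48.1, 94.91], [-58.44, 69.94], [-101.28, 121.22], [-78.64, 73.56], [-180, 180]. Speed limits (degrees/s): [147.25, 147.25, 180, 180, 180, 180].

### API

Orientations are given as a 3x3 rotation matrix whose columns are the frame's x, y, z axes.
In Python, from rig import status, viewer, arm gives the robot as it stands. The module is installed in compiled form; this text tells all that it offers.
- The arm moves only by the tool apply_moves, never from a script. Its argument "rows" is a list of rows, each an object of numbers: "x", "y", "z": the shift along the tool's x, y, z in cm; "ax", "ay", "az": the turn, a rotation vector about the tool's x, y, z in rad; "hand": the gripper command: -1 is shut, 1 is fully open, values between are in proportion. A call has 1 to 12 rows; each row is the pose to reach, as a shift and turn from the pose commanded when the call began, along the tool's axes at that moment; what a row does not reach only later rows make up. A row lasts 1/8 s, in which the tool goes at most 62.5 mm and 10.7 degrees, less where a joint would pass 70% of its speed; a pose out of reach is approached as far as the arm can. A call with a gripper value outside its range is refused whole. The fingers move at their own pace and stop on an object; "newtons" is the grip in N (left out, the last holds). Time passes only in rows, so rows that repeat a pose let the fingers close. It gives the time, the measured TCP pose, the force and the opening at its end, in the units of the state.
- status.observe(): the state, without advancing time (a new reading comes with each control period).
- viewer.camera(name): name is "scene" or "top"; returns a dict with "pixels" (384x512x3 uint8, red, green, blue), "depth" (384x512 float32, m along the optical axis (not along the pixel's ray), 0 where there is no reading), "fx", "fy", "cx", "cy" (pixels), "view" (4x4, takes a point from world to camera coordinates). Camera axes: x right, y down, z forward; pixel columns grow to the right and rows downward; lengths in m; the calibration is good to about 2 mm. A picture is of the moment at which its call begins.
- arm.close_job(): hands the job in, once; it reports no verdict.
The state is a dict: "t": time; "q": joint angles; "qvel": joint speeds; "joint_efforts": joint torques, N m; "position": TCP position; "tool_rot": TCP orientation; "wrist_force": force on the tool from outside, world axes, zero at the start; "ft_torque": the same for the moment, N m; "finger_gap": finger opening in m.
Only numpy, scipy, OpenCV 4.12 (cv2) and the standard library are available. Lean on these libraries where they do the work, as an engineer would, in place of code of your own. Each camera call takes 0.05 s, during which the arm holds its last target. There are 200 camera calls.

## Working session

There is one attempt and no reset: what is moved stays moved. The work goes in short steps, Python scripts to look and compute and a tool call to move; the robot and the scene stay as the last step left them, time stands still between calls to the robot, and variables do not carry over. Pictures are saved under pics/ and viewed, about 8 in all and at most 12, crops included, and the job is handed in when it is done.

Besides the shell and the picture viewer there is one more tool, called after "Emit:" as name(argument=value, ...), one argument or row to a line, values as JSON. apply_moves: Moves the arm, as the interface text tells. Its arguments: {"type":"object","properties":{"rows":{"type":"array"},"newtons":{"type":"number"}},"required":["rows"]}

```bash
mkdir -p pics
cat > h.py <<'E'
import numpy as np, cv2
from rig import status, viewer, arm
def snap(n, f):
    c=viewer.camera(n); cv2.imwrite('pics/'+f+'.png', c['pixels'][:,:,::-1]); np.savez('pics/'+f+'.npz',**c); return c
def load(f): return dict(np.load('pics/'+f+'.npz'))
def cloud(c):
    v,u=np.mgrid[0:384,0:512]; d=c['depth']
    P=np.stack([(u-c['cx'])/c['fx']*d,(v-c['cy'])/c['fy']*d,d],-1)
    T=np.linalg.inv(c['view']); return P@T[:3,:3].T+T[:3,3]
def ray(c,u,v,z):
    T=np.linalg.inv(c['view']); r=T[:3,:3]@np.array([(u-c['cx'])/c['fx'],(v-c['cy'])/c['fy'],1]); o=T[:3,3]
    return o+r*(z-o[2])/r[2]
def proj(c,p):
    q=c['view'][:3,:3]@np.asarray(p)+c['view'][:3,3]; return np.array([c['fx']*q[0]/q[2]+c['cx'],c['fy']*q[1]/q[2]+c['cy']])
E
python3 - <<'E'
from h import *
a=snap('scene','s0');b=snap('top','t0')
for f in 's0','t0':
    i=cv2.imread(f'pics/{f}.png'); cv2.imwrite(f'pics/{f}b.png',cv2.resize(i,(800,600)))
    c=load(f); print(c['fx'],np.linalg.inv(c['view']).round(3).tolist())
s=status.observe(); print(s)
E
```

```text
419.2837928185363 [[-0.354, 0.538, -0.765, 1.379], [0.935, 0.211, -0.285, 0.367], [0.008, -0.816, -0.578, 0.78], [0.0, 0.0, 0.0, 1.0]]
400.4035343895793 [[-0.021, -0.987, 0.157, 0.285], [-1.0, 0.018, -0.019, 0.046], [0.016, -0.157, -0.987, 1.468], [0.0, 0.0, 0.0, 1.0]]
{'t': 0.1, 'q': array([ 6.40385671e+01,  2.16557750e+01,  4.57051752e+00,  7.30179257e+01,
       -1.80205195e-04,  8.36810719e+01]), 'qvel': array([ 0.0027321 , -0.03188922,  0.14158778,  0.07575118, -0.04510453,
       -0.04830342]), 'joint_efforts': array([ 9.39200108e-04, -4.64693749e+01,  2.70581764e+01,  1.19797967e-02,
       -1.44494543e-04, -2.93971908e-06]), 'position': array([0.19302294, 0.54102834, 0.23847311]), 'tool_rot': array([[-9.41808264e-01,  3.36149636e-01, -7.85538264e-04],
       [ 3.36150497e-01,  9.41806890e-01, -1.62053208e-03],
       [ 1.95084081e-04, -1.79028958e-03, -9.99998378e-01]]), 'wrist_force': array([ 0.01796552, -0.7136132 ,  0.57356562]), 'ft_torque': array([-0.03611715, -0.00599584,  0.03883406]), 'finger_gap': 0.08536019083361573}
```

View pics/s0b.png

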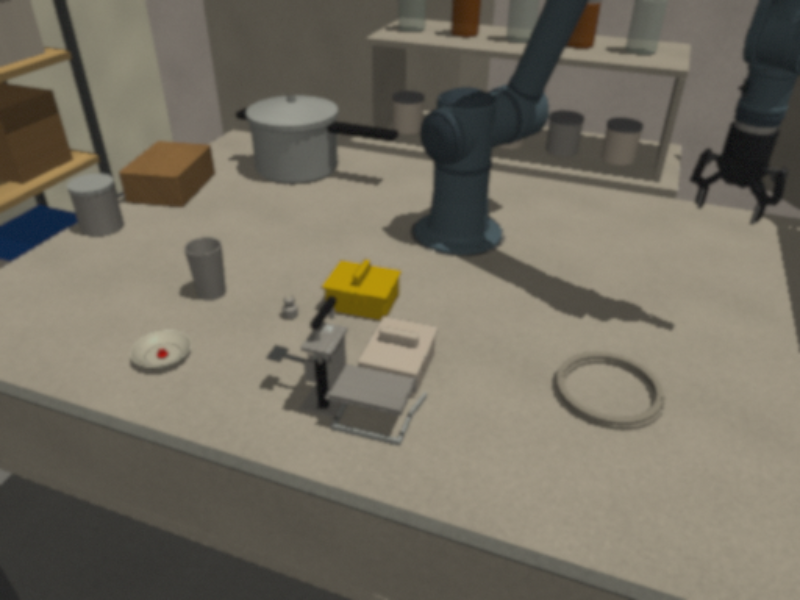

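View pics/t0b.png

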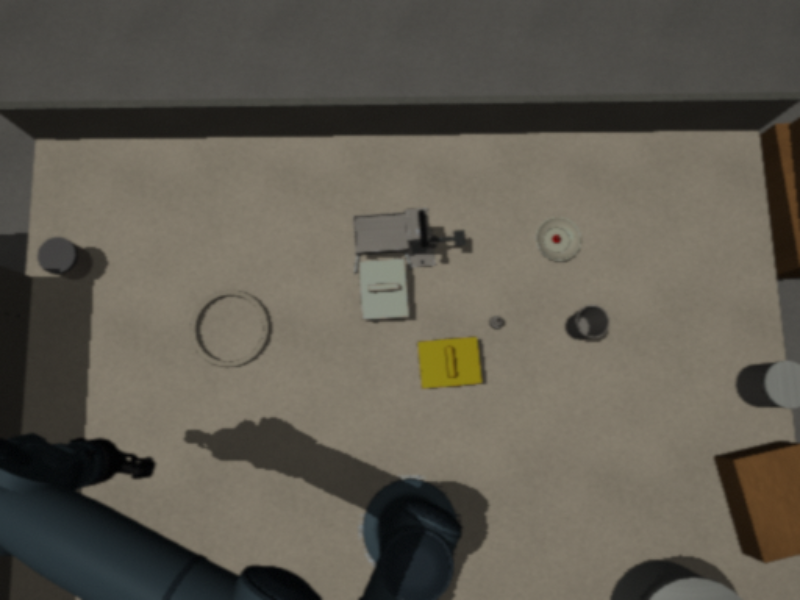

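The scene view shows the shelf at about (370,390), pull bar (323,313), pad (278,354) and container (400,345). In the top view: tray (385,233), bar (422,228), pad (460,241), container (385,290). Next I'll measure from the depth clouds.

```bash
cat > m.py <<'E'
from h import *
def rect(P):
    r=cv2.minAreaRect((P[:,:2]*1000).astype(np.float32)); return np.round(r[0],1),np.round(r[1],1),round(r[2],2)
def report(f):
    c=load(f);P=cloud(c);im=c['pixels'].astype(int);X=P.reshape(-1,3);C=im.reshape(-1,3)
    ok=(c['depth'].ravel()>0)&(X[:,0]>.35)&(X[:,0]<.85)&(X[:,1]>-.2)&(X[:,1]<.25)
    X=X[ok];C=C[ok]
    print(f,'table z',np.median(X[X[:,2]<.02,2]))
    h=np.histogram(X[:,2],bins=np.arange(.02,.3,.005));print([(round(b*1000),n) for n,b in zip(*h) if n>8])
    return X,C
if __name__=='__main__':
    for f in 's0','t0':
        X,C=report(f)
        yel=(C[:,2]<C[:,0]*.5)
        def cl(lo,hi,box=None):
            m=(X[:,2]>lo)&(X[:,2]<hi)&~yel
            if box is not None: m&=(X[:,0]>box[0])&(X[:,0]<box[1])&(X[:,1]>box[2])&(X[:,1]<box[3])
            return X[m]
        bar=cl(.165,.20); print('bar',len(bar),rect(bar),np.median(bar[:,2]))
        for lo,hi in((.055,.08),(.08,.10),(.14,.165)):
            Q=cl(lo,hi); 
            # split connected via grid
            g=np.zeros((250,250),np.uint8); ij=((Q[:,:2]-[.35,-.2])/.002).astype(int); g[ij[:,0],ij[:,1]]=1
            g=cv2.morphologyEx(g,cv2.MORPH_CLOSE,np.ones((5,5),np.uint8)); n,L=cv2.connectedComponents(g)
            for k in range(1,n):
                q=Q[L[ij[:,0],ij[:,1]]==k]
                if len(q)>25: print(lo,len(q),*rect(q),'z',np.percentile(q[:,2],[10,50,90]).round(4),'mean',q.mean(0).round(4))
E
python3 m.py
```

```text
s0 table z -3.098348425278896e-05
[(20, np.int64(70)), (25, np.int64(76)), (30, np.int64(62)), (35, np.int64(64)), (40, np.int64(99)), (45, np.int64(107)), (50, np.int64(134)), (55, np.int64(115)), (60, np.int64(1248)), (65, np.int64(977)), (70, np.int64(641)), (75, np.int64(260)), (80, np.int64(88)), (85, np.int64(145)), (90, np.int64(66)), (95, np.int64(47)), (100, np.int64(40)), (105, np.int64(28)), (110, np.int64(23)), (115, np.int64(21)), (120, np.int64(19)), (125, np.int64(24)), (140, np.int64(29)), (145, np.int64(308)), (150, np.int64(55)), (155, np.int64(10)), (160, np.int64(11)), (165, np.int64(9)), (175, np.int64(22)), (180, np.int64(45)), (185, np.int64(87))]
bar 151 (array([651. , -35.7]), array([72.3, 14.3]), 3.38) 0.18526138513467916
0.055 1126 [537.8  49.3] [140.3 107.8] 2.41 z [0.0616 0.0638 0.0665] mean [0.5495 0.0533 0.0643]
0.055 1243 [667.4  52.1] [ 90.  126.6] 2.96 z [0.068  0.0699 0.0738] mean [0.6704 0.0535 0.0704]
0.055 213 [649.3 -98.2] [38.8 82.8] 3.47 z [0.0668 0.0744 0.0775] mean [ 0.6517 -0.1007  0.0732]
0.055 58 [676.7 -31.1] [10.3 18.6] 36.31 z [0.0582 
[... 706 characters left out ...]
(85, np.int64(75)), (90, np.int64(56)), (140, np.int64(31)), (145, np.int64(140)), (150, np.int64(42)), (180, np.int64(43)), (185, np.int64(50))]
bar 101 (array([641.7, -33.1]), array([78.9, 14.2]), 2.17) 0.1851289618052261
0.055 1022 [534.3  52.4] [135.7 107.9] 3.36 z [0.0599 0.0635 0.0676] mean [0.533  0.0524 0.0636]
0.055 817 [664.6  56.2] [ 87.9 123.2] 3.46 z [0.0648 0.0694 0.0733] mean [0.6634 0.0567 0.0693]
0.055 130 [645.4 -95.2] [35.3 83.3] 4.9 z [0.0692 0.0744 0.0788] mean [ 0.6453 -0.1018  0.0739]
0.08 94 [534.4  52.5] [16.6 67.6] 4.44 z [0.0833 0.0887 0.0928] mean [0.5334 0.0519 0.0883]
0.14 215 [661.4 -24.4] [71.5 50.2] 4.01 z [0.1445 0.1482 0.1516] mean [ 0.6614 -0.0203  0.1481]
```

```bash
cat >> h.py <<'E'
def shift(w, s=None):
    "tool-axis shift in cm from current pose to world point w"
    s=s or status.observe(); return (s['tool_rot'].T@(np.asarray(w)-s['position'])*100).round(2)
yaw=np.radians(3.2); O=np.array([.6385,.0552,0])
def W(x,y,z): # stand mm -> world m
    c,s=np.cos(yaw),np.sin(yaw); return O+np.array([c*x-s*y,s*x+c*y,z])/1000
E
python3 - <<'E'
from m import *
for f in 's0','t0':
    c=load(f);X=cloud(c).reshape(-1,3);X=X[c['depth'].ravel()>0]
    q=X[(X[:,0]>.6)&(X[:,0]<.7)&(X[:,1]<-.115)&(X[:,1]>-.16)&(X[:,2]>.05)&(X[:,2]<.1)]
    print(len(q),rect(q),np.percentile(q[:,2],[10,25,50,75,90]),q.mean(0))
print(W(0,-90,180),W(0,-181,70),shift([.645,-.035,.239]),shift([.645,-.035,.169]))
E
```

```text
94 (array([ 651.3, -127.5]), array([24. , 40.2]), 87.78) [0.07341703 0.07453871 0.07579879 0.07684912 0.07753931] [ 0.65198816 -0.12691021  0.0756324 ]
62 (array([ 647.8, -125.9]), array([36. , 22.1]), 2.29) [0.07272905 0.07363815 0.07557778 0.07778729 0.07923409] [ 0.6472489  -0.12566024  0.075903  ]
[ 0.64352394 -0.03465967  0.18      ] [ 0.64860369 -0.12551778  0.07      ] [-6.193e+01 -3.906e+01  1.000e-02] [-61.93 -39.05   7.01]
```

Emit:
apply_moves(
  rows=[
    {"x": -3, "y": -1.9, "z": 0, "az": -0.05},
    {"x": -8, "y": -5.0, "az": -0.13},
    {"x": -14, "y": -8.8, "az": -0.22},
    {"x": -20, "y": -12.6, "az": -0.3},
    {"x": -26, "y": -16.4, "az": -0.36},
    {"x": -32, "y": -20.2, "az": -0.399},
    {"x": -38, "y": -24, "az": -0.399},
    {"x": -44, "y": -27.7, "az": -0.399},
    {"x": -49, "y": -30.9, "az": -0.399},
    {"x": -54, "y": -34, "az": -0.399},
    {"x": -58.5, "y": -36.9, "az": -0.399},
    {"x": -61.95, "y": -39.05, "az": -0.399},
  ],
)

```text
$.rows[0]: bad value
```

Emit:
apply_moves(
  rows=[
    {},
    {},
    {},
  ],
)

```text
$.rows[0]: bad value
```

Run:
```python
from h import *
s=status.observe();print(s['position'],s['tool_rot'].round(3).tolist(),s['wrist_force'],s['q'],shift([.6445,-.0345,.169],s))
snap('scene','s1');cv2.imwrite('pics/s1c.png',cv2.resize(cv2.imread('pics/s1.png')[120:320,120:380],(780,600)))
```

```text
[0.19302294 0.54102834 0.23847311] [[-0.942, 0.336, -0.001], [0.336, 0.942, -0.002], [0.0, -0.002, -1.0]] [ 0.01796552 -0.7136132   0.57356562] [ 6.40385671e+01  2.16557750e+01  4.57051752e+00  7.30179257e+01
 -1.80205195e-04  8.36810719e+01] [-61.87 -39.01   7.01]
```

View pics/s1c.png

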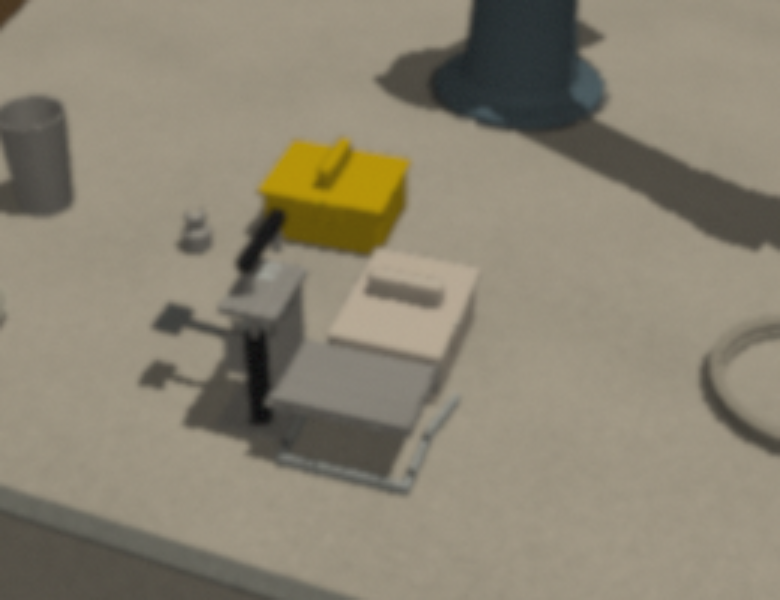

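The move was refused, so the picture shows the scene unchanged: bar at (262,240), pad at (175,318). I'll send complete rows.

Emit:
apply_moves(
  newtons=40,
  rows=[
    {"x": -3, "y": -1.9, "z": 0, "ax": 0, "ay": 0, "az": -0.05, "hand": 1},
    {"x": -8, "y": -5.0, "z": 0, "ax": 0, "ay": 0, "az": -0.13, "hand": 1},
    {"x": -14, "y": -8.8, "z": 0, "ax": 0, "ay": 0, "az": -0.22, "hand": 1},
    {"x": -20, "y": -12.6, "z": 0, "ax": 0, "ay": 0, "az": -0.3, "hand": 1},
    {"x": -26, "y": -16.4, "z": 0, "ax": 0, "ay": 0, "az": -0.36, "hand": 1},
    {"x": -32, "y": -20.2, "z": 0, "ax": 0, "ay": 0, "az": -0.399, "hand": 1},
    {"x": -37, "y": -23.3, "z": 0, "ax": 0, "ay": 0, "az": -0.399, "hand": 1},
    {"x": -42, "y": -26.5, "z": 0, "ax": 0, "ay": 0, "az": -0.399, "hand": 1},
    {"x": -47, "y": -29.6, "z": 0, "ax": 0, "ay": 0, "az": -0.399, "hand": 1},
    {"x": -52, "y": -32.8, "z": 0, "ax": 0, "ay": 0, "az": -0.399, "hand": 1},
    {"x": -57, "y": -35.9, "z": 0, "ax": 0, "ay": 0, "az": -0.399, "hand": 1},
    {"x": -61.9, "y": -39.0, "z": 0, "ax": 0, "ay": 0, "az": -0.399, "hand": 1},
  ],
)

```text
t: 1.65
position: [0.6385, -0.0259, 0.239]
tool_rot: [[-0.998, -0.056, -0.0], [-0.056, 0.998, 0.0], [0.0, 0.0, -1.0]]
wrist_force: [1.2, 0.9, 0.1]
finger_gap: 0.0856
```

Run:
```python
from h import *
s=status.observe();print(s['t'],s['position'],s['tool_rot'].round(3).tolist(),s['wrist_force'],s['q'],shift([.6445,-.0345,.169],s))
```

```text
1.65 [ 0.63847984 -0.02588316  0.23897334] [[-0.998, -0.056, -0.0], [-0.056, 0.998, 0.0], [0.0, 0.0, -1.0]] [1.18699517 0.85003278 0.05571005] [-8.01742777e+00  2.95872470e+01  1.69578809e+01  7.73863395e+01
  2.29710312e-02 -1.12255866e+01] [-0.55 -0.9   7.  ]
```

Emit:
apply_moves(
  rows=[
    {"x": 0, "y": 0, "z": 0, "ax": 0, "ay": 0, "az": 0, "hand": 1},
    {"x": 0, "y": 0, "z": 0, "ax": 0, "ay": 0, "az": 0, "hand": 1},
    {"x": 0, "y": 0, "z": 2, "ax": 0, "ay": 0, "az": 0, "hand": 1},
    {"x": 0, "y": 0, "z": 4, "ax": 0, "ay": 0, "az": 0, "hand": 1},
    {"x": 0, "y": 0, "z": 5.5, "ax": 0, "ay": 0, "az": 0, "hand": 1},
    {"x": 0, "y": 0, "z": 6.5, "ax": 0, "ay": 0, "az": 0, "hand": 1},
    {"x": 0, "y": 0, "z": 7, "ax": 0, "ay": 0, "az": 0, "hand": 1},
    {"x": 0, "y": 0, "z": 7, "ax": 0, "ay": 0, "az": 0, "hand": 1},
    {"x": 0, "y": 0, "z": 7, "ax": 0, "ay": 0, "az": 0, "hand": 1},
  ],
)

```text
t: 2.78
position: [0.638, -0.0242, 0.17]
tool_rot: [[-0.998, -0.056, 0.001], [-0.056, 0.998, -0.0], [-0.001, -0.0, -1.0]]
wrist_force: [0.4, 0.6, 0.1]
finger_gap: 0.0852
```

Run:
```python
from h import *
s=status.observe();print(s['t'],s['position'],s['wrist_force'],shift([.6445,-.0345,.169],s))
snap('scene','s2');cv2.imwrite('pics/s2c.png',cv2.resize(cv2.imread('pics/s2.png')[150:300,150:345],(780,600)))
```

```text
2.775 [ 0.6380447  -0.02423111  0.16996729] [0.40469479 0.58659895 0.05366401] [-0.59 -1.06  0.1 ]
```

View pics/s2c.png

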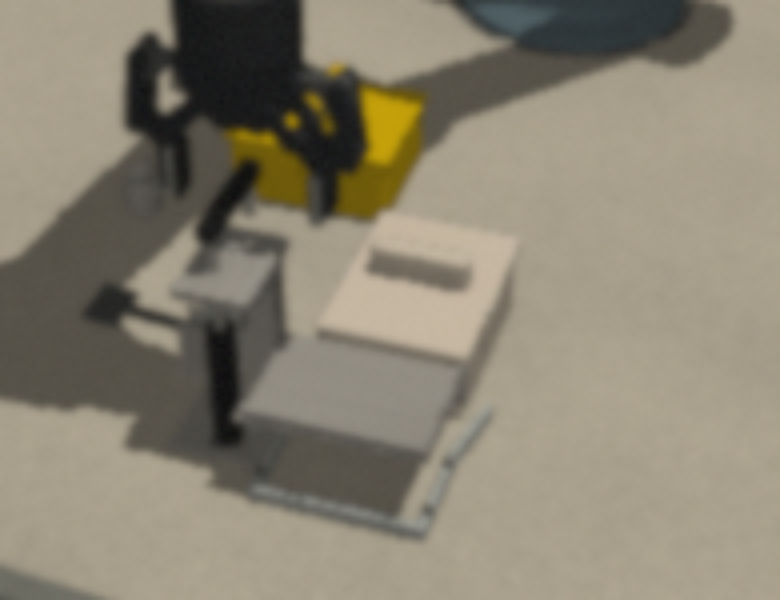

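The fingers straddle the bar, at about (230,205) in the crop, but sit 10 mm off-centre. I'll centre them and then close.

Emit:
apply_moves(
  newtons=50,
  rows=[
    {"x": -0.3, "y": -0.5, "z": 0, "ax": 0, "ay": 0, "az": 0, "hand": 1},
    {"x": -0.6, "y": -1.05, "z": 0.1, "ax": 0, "ay": 0, "az": 0, "hand": 1},
    {"x": -0.6, "y": -1.05, "z": 0.1, "ax": 0, "ay": 0, "az": 0, "hand": 1},
    {"x": -0.6, "y": -1.05, "z": 0.1, "ax": 0, "ay": 0, "az": 0, "hand": 0},
    {"x": -0.6, "y": -1.05, "z": 0.1, "ax": 0, "ay": 0, "az": 0, "hand": -0.4},
    {"x": -0.6, "y": -1.05, "z": 0.1, "ax": 0, "ay": 0, "az": 0, "hand": -0.5},
    {"x": -0.6, "y": -1.05, "z": 0.1, "ax": 0, "ay": 0, "az": 0, "hand": -0.5},
    {"x": -0.6, "y": -1.05, "z": 0.1, "ax": 0, "ay": 0, "az": 0, "hand": -0.5},
  ],
)

```text
t: 3.82
position: [0.6442, -0.0342, 0.1683]
tool_rot: [[-0.998, -0.056, 0.0], [-0.056, 0.998, 0.0], [-0.0, 0.0, -1.0]]
wrist_force: [-0.0, -0.4, -0.3]
finger_gap: 0.0216
```

Emit:
apply_moves(
  newtons=50,
  rows=[
    {"x": 0, "y": 0, "z": 0, "ax": 0, "ay": 0, "az": 0, "hand": -0.7},
    {"x": 0, "y": 0, "z": 0, "ax": 0, "ay": 0, "az": 0, "hand": -1},
    {"x": 0, "y": 0, "z": 0, "ax": 0, "ay": 0, "az": 0, "hand": -1},
    {"x": 0, "y": 0, "z": 0, "ax": 0, "ay": 0, "az": 0, "hand": -1},
  ],
)

```text
t: 4.32
position: [0.6443, -0.0356, 0.1685]
tool_rot: [[-0.998, -0.055, 0.0], [-0.055, 0.998, -0.002], [-0.0, -0.002, -1.0]]
wrist_force: [-0.3, -5.7, 0.5]
finger_gap: 0.0132
```

Emit:
apply_moves(
  rows=[
    {"x": 0, "y": -0.15, "z": -0.1, "ax": 0, "ay": 0, "az": 0, "hand": -1},
    {"x": 0, "y": -0.2, "z": -0.3, "ax": 0, "ay": 0, "az": 0, "hand": -1},
    {"x": 0, "y": -0.2, "z": -0.55, "ax": 0, "ay": 0, "az": 0, "hand": -1},
    {"x": 0, "y": -0.2, "z": -0.85, "ax": 0, "ay": 0, "az": 0, "hand": -1},
    {"x": 0, "y": -0.2, "z": -1.15, "ax": 0, "ay": 0, "az": 0, "hand": -1},
    {"x": 0, "y": -0.2, "z": -1.45, "ax": 0, "ay": 0, "az": 0, "hand": -1},
    {"x": 0, "y": -0.2, "z": -1.75, "ax": 0, "ay": 0, "az": 0, "hand": -1},
  ],
)

```text
t: 5.2
position: [0.6441, -0.0357, 0.1819]
tool_rot: [[-0.998, -0.057, -0.004], [-0.057, 0.998, 0.002], [0.003, 0.002, -1.0]]
wrist_force: [7.1, 0.1, -15.4]
finger_gap: 0.013
```

Emit:
apply_moves(
  rows=[
    {"x": 0, "y": 0, "z": -0.3, "ax": 0, "ay": 0, "az": 0, "hand": -1},
    {"x": 0, "y": 0, "z": -0.6, "ax": 0, "ay": 0, "az": 0, "hand": -1},
    {"x": 0, "y": 0, "z": -0.9, "ax": 0, "ay": 0, "az": 0, "hand": -1},
    {"x": 0, "y": 0, "z": -1.2, "ax": 0, "ay": 0, "az": 0, "hand": -1},
    {"x": 0, "y": 0, "z": -1.5, "ax": 0, "ay": 0, "az": 0, "hand": -1},
    {"x": 0, "y": 0, "z": -1.8, "ax": 0, "ay": 0, "az": 0, "hand": -1},
    {"x": 0, "y": 0, "z": -2.1, "ax": 0, "ay": 0, "az": 0, "hand": -1},
    {"x": 0, "y": 0, "z": -2.4, "ax": 0, "ay": 0, "az": 0, "hand": -1},
    {"x": 0, "y": 0, "z": -2.7, "ax": 0, "ay": 0, "az": 0, "hand": -1},
    {"x": 0, "y": 0, "z": -3.0, "ax": 0, "ay": 0, "az": 0, "hand": -1},
    {"x": 0, "y": 0, "z": -3.3, "ax": 0, "ay": 0, "az": 0, "hand": -1},
    {"x": 0, "y": 0, "z": -3.6, "ax": 0, "ay": 0, "az": 0, "hand": -1},
  ],
)

```text
t: 6.7
position: [0.6441, -0.0356, 0.2177]
tool_rot: [[-0.998, -0.057, -0.004], [-0.057, 0.998, 0.002], [0.004, 0.002, -1.0]]
wrist_force: [8.1, -1.4, -21.3]
finger_gap: 0.013
```

Emit:
apply_moves(
  rows=[
    {"x": 0, "y": 0, "z": -0.25, "ax": 0, "ay": 0, "az": 0, "hand": -1},
    {"x": 0, "y": 0, "z": -0.5, "ax": 0, "ay": 0, "az": 0, "hand": -1},
    {"x": 0, "y": 0, "z": -0.75, "ax": 0, "ay": 0, "az": 0, "hand": -1},
    {"x": 0, "y": 0, "z": -1.0, "ax": 0, "ay": 0, "az": 0, "hand": -1},
    {"x": 0, "y": 0, "z": -1.1, "ax": 0, "ay": 0, "az": 0, "hand": -1},
    {"x": 0, "y": 0, "z": -1.1, "ax": 0, "ay": 0, "az": 0, "hand": -1},
    {"x": 0, "y": 0, "z": -1.1, "ax": 0, "ay": 0, "az": 0, "hand": -1},
  ],
)

```text
t: 7.58
position: [0.6441, -0.0357, 0.2302]
tool_rot: [[-0.998, -0.057, -0.003], [-0.057, 0.998, 0.002], [0.003, 0.002, -1.0]]
wrist_force: [5.6, -0.1, -12.5]
finger_gap: 0.013
```

```bash
cat > bar.py <<'E'
from m import *
import sys
def rail(f):
    c=load(f);X=cloud(c).reshape(-1,3);X=X[c['depth'].ravel()>0]
    # tray interior top: stand x 0..60,y -50..50, above lid
    R=np.array([[np.cos(yaw),np.sin(yaw)],[-np.sin(yaw),np.cos(yaw)]]); q=(X[:,:2]-O[:2])@R.T*1000
    m=(q[:,0]>15)&(q[:,0]<60)&(q[:,1]>-45)&(q[:,1]<45)&(X[:,2]>.066)&(X[:,2]<.17)
    z=X[m,2]; h=np.histogram(z,bins=np.arange(.06,.17,.004)); k=h[0].argmax(); zz=np.median(z[abs(z-h[1][k]-.002)<.005]); print(f,'tray top',zz.round(4),'rail',(zz-.07).round(4),m.sum())
E
python3 - <<'E'
from bar import *
snap('scene','s3');snap('top','t3')
for f in 's0','t0','s3','t3': rail(f)
s=status.observe();print(s['t'],s['position'],s['wrist_force'])
E
```

```text
s0 tray top 0.0697 rail -0.0003 445
t0 tray top 0.0699 rail -0.0001 255
s3 tray top 0.1312 rail 0.0612 465
t3 tray top 0.1308 rail 0.0608 280
7.675 [ 0.64417665 -0.03569954  0.23018563] [  5.06569362  -0.88157659 -13.50782977]
```

Emit:
apply_moves(
  rows=[
    {"x": 0, "y": 0, "z": -0.2, "ax": 0, "ay": 0, "az": 0, "hand": -1},
    {"x": 0, "y": 0, "z": -0.2, "ax": 0, "ay": 0, "az": 0, "hand": -1},
    {"x": 0, "y": 0, "z": 0, "ax": 0, "ay": 0, "az": 0, "hand": -1},
    {"x": 0, "y": 0, "z": 0.2, "ax": 0, "ay": 0, "az": 0, "hand": -1},
    {"x": 0, "y": 0, "z": 0.4, "ax": 0, "ay": 0, "az": 0, "hand": -1},
    {"x": 0, "y": 0, "z": 0.5, "ax": 0, "ay": 0, "az": 0, "hand": -1},
    {"x": 0, "y": 0, "z": 0.5, "ax": 0, "ay": 0, "az": 0, "hand": -1},
    {"x": 0, "y": 0, "z": 0.5, "ax": 0, "ay": 0, "az": 0, "hand": -1},
  ],
)

```text
t: 8.68
position: [0.6443, -0.0358, 0.2285]
tool_rot: [[-0.998, -0.057, 0.001], [-0.057, 0.998, 0.001], [-0.001, 0.001, -1.0]]
wrist_force: [-0.7, 2.9, 0.2]
finger_gap: 0.0131
```

Emit:
apply_moves(
  rows=[
    {"x": 0, "y": 0, "z": 0, "ax": 0, "ay": 0, "az": 0, "hand": -0.3},
    {"x": 0, "y": 0, "z": 0, "ax": 0, "ay": 0, "az": 0, "hand": 0.3},
    {"x": 0, "y": 0, "z": 0, "ax": 0, "ay": 0, "az": 0, "hand": 0.3},
    {"x": 0, "y": 0, "z": 0, "ax": 0, "ay": 0, "az": 0, "hand": 0.3},
    {"x": 0, "y": 0, "z": -1.5, "ax": 0, "ay": 0, "az": 0, "hand": 0.3},
    {"x": 0, "y": 0, "z": -4, "ax": 0, "ay": 0, "az": 0, "hand": 0.2},
    {"x": 0, "y": 0, "z": -5, "ax": 0, "ay": 0, "az": 0, "hand": 0.2},
  ],
)

```text
t: 9.55
position: [0.6449, -0.0364, 0.2794]
tool_rot: [[-0.998, -0.056, 0.002], [-0.056, 0.998, -0.0], [-0.002, -0.001, -1.0]]
wrist_force: [0.2, -0.1, 0.3]
finger_gap: 0.0511
```

Run:
```python
from bar import *
snap('scene','s4');snap('top','t4')
for f in 's4','t4': rail(f)
s=status.observe();print(s['t'],s['position'],s['wrist_force'],s['finger_gap'],s['tool_rot'].round(3).tolist())
c=W(-100,1.5,0); print(c)
print(shift(W(-225,1.5,250)),shift(W(-225,1.5,35)))
# container face fit, body & lid from both views
for f in 's4','t4':
    c=load(f);X=cloud(c).reshape(-1,3);C=c['pixels'].reshape(-1,3).astype(int)
    R=np.array([[np.cos(yaw),np.sin(yaw)],[-np.sin(yaw),np.cos(yaw)]]); q=(X[:,:2]-O[:2])@R.T*1000
    m=(c['depth'].ravel()>0)&(q[:,0]>-200)&(q[:,0]<-20)&(abs(q[:,1])<80)&(X[:,2]>.056)&(X[:,2]<.07)&(C[:,2]>C[:,0]*.5)
    print(f,'lid in stand',cv2.minAreaRect(q[m].astype(np.float32)))
```

```text
s4 tray top 0.1297 rail 0.0597 456
t4 tray top 0.1299 rail 0.0599 282
9.65 [ 0.64504684 -0.03641173  0.27900241] [ 0.48741799 -0.02516054  0.85274919] 0.05130268883869454 [[-0.998, -0.056, 0.003], [-0.056, 0.998, -0.0], [-0.003, -0.001, -1.0]]
[0.53857219 0.05111551 0.        ]
[22.65  9.34  2.84] [22.7   9.35 24.34]
s4 lid in stand ((-101.18556213378906, -0.34412384033203125), (108.62098693847656, 136.32276916503906), 87.76515197753906)
t4 lid in stand ((-104.03072357177734, 26.543567657470703), (64.72709655761719, 137.90402221679688), 86.05427551269531)
```

Emit:
apply_moves(
  rows=[
    {"x": 4, "y": 1.9, "z": 0, "ax": 0, "ay": -0.05, "az": 0, "hand": 0.2},
    {"x": 8, "y": 3.8, "z": 0, "ax": 0, "ay": -0.1, "az": 0, "hand": 0.2},
    {"x": 12, "y": 5.7, "z": 0, "ax": 0, "ay": -0.17, "az": 0, "hand": 0.2},
    {"x": 16, "y": 7.5, "z": 0, "ax": 0, "ay": -0.17, "az": 0, "hand": 0.2},
    {"x": 19.7, "y": 9.25, "z": 1, "ax": 0, "ay": -0.17, "az": 0, "hand": 0.2},
    {"x": 19.7, "y": 9.25, "z": 6, "ax": 0, "ay": -0.17, "az": 0, "hand": 0.2},
    {"x": 19.7, "y": 9.25, "z": 11, "ax": 0, "ay": -0.17, "az": 0, "hand": 0.2},
    {"x": 19.7, "y": 9.25, "z": 16, "ax": 0, "ay": -0.17, "az": 0, "hand": 0.2},
    {"x": 19.7, "y": 9.25, "z": 20, "ax": 0, "ay": -0.17, "az": 0, "hand": 0.2},
    {"x": 19.7, "y": 9.25, "z": 23, "ax": 0, "ay": -0.17, "az": 0, "hand": 0.2},
    {"x": 19.7, "y": 9.25, "z": 24.9, "ax": 0, "ay": -0.17, "az": 0, "hand": 0.2},
    {"x": 19.7, "y": 9.25, "z": 24.9, "ax": 0, "ay": -0.17, "az": 0, "hand": 0.2},
  ],
)

```text
t: 11.15
position: [0.4396, 0.0452, 0.0267]
tool_rot: [[-0.985, -0.056, 0.164], [-0.055, 0.998, 0.01], [-0.164, 0.001, -0.986]]
wrist_force: [0.3, 0.1, 0.7]
finger_gap: 0.0515
```

Run:
```python
from bar import *
s=status.observe();print(s['t'],s['position'],s['tool_rot'].round(3).tolist(),s['wrist_force'])
print(shift(W(-175,0.5,30)),shift(W(-80,0.5,30)))
snap('scene','s5');snap('top','t5');rail('s5')
cv2.imwrite('pics/s5c.png',cv2.resize(cv2.imread('pics/s5.png')[150:300,150:345],(780,600)))
```

```text
11.15 [0.43963091 0.04517111 0.02671979] [[-0.985, -0.056, 0.164], [-0.055, 0.998, 0.01], [-0.164, 0.001, -0.986]] [0.28172358 0.11343504 0.66558741]
[-2.43 -0.06  0.07] [-11.8   -0.06   1.63]
s5 tray top 0.1296 rail 0.0596 452
```

View pics/s5c.png

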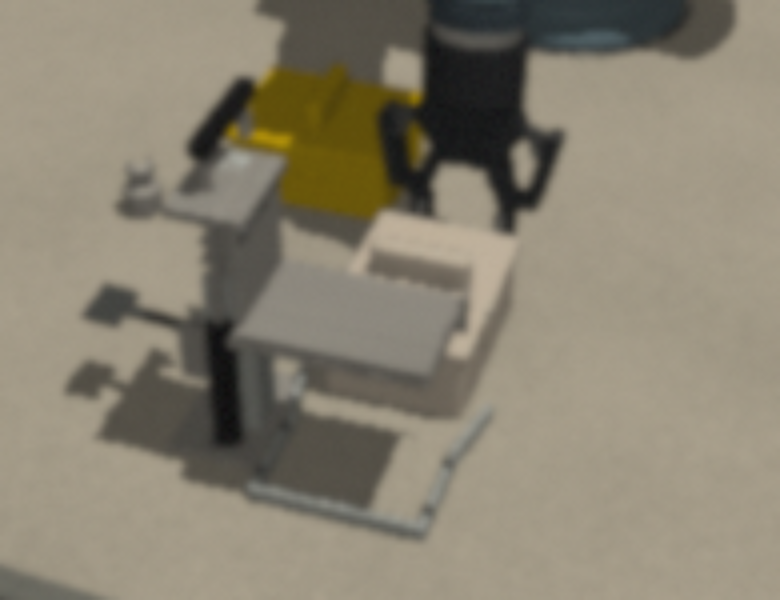

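Rail is up at 0.060 and the gripper stands clear in front of the container (grip at about (420,262)). Pushing now.

Emit:
apply_moves(
  rows=[
    {"x": -0.5, "y": 0, "z": -0.12, "ax": 0, "ay": 0, "az": 0, "hand": 0.2},
    {"x": -1.0, "y": 0, "z": -0.04, "ax": 0, "ay": 0, "az": 0, "hand": 0.2},
    {"x": -1.5, "y": 0, "z": 0.05, "ax": 0, "ay": 0, "az": 0, "hand": 0.2},
    {"x": -2.0, "y": 0, "z": 0.13, "ax": 0, "ay": 0, "az": 0, "hand": 0.2},
    {"x": -2.5, "y": 0, "z": 0.22, "ax": 0, "ay": 0, "az": 0, "hand": 0.2},
    {"x": -3.0, "y": 0, "z": 0.3, "ax": 0, "ay": 0, "az": 0, "hand": 0.2},
    {"x": -3.5, "y": 0, "z": 0.38, "ax": 0, "ay": 0, "az": 0, "hand": 0.2},
    {"x": -4.0, "y": 0, "z": 0.47, "ax": 0, "ay": 0, "az": 0, "hand": 0.2},
    {"x": -4.5, "y": 0, "z": 0.55, "ax": 0, "ay": 0, "az": 0, "hand": 0.2},
    {"x": -5.0, "y": 0, "z": 0.63, "ax": 0, "ay": 0, "az": 0, "hand": 0.2},
    {"x": -5.5, "y": 0, "z": 0.72, "ax": 0, "ay": 0, "az": 0, "hand": 0.2},
    {"x": -6.0, "y": 0, "z": 0.8, "ax": 0, "ay": 0, "az": 0, "hand": 0.2},
  ],
)

```text
t: 12.75
position: [0.5031, 0.0484, 0.0311]
tool_rot: [[-0.984, -0.056, 0.169], [-0.055, 0.998, 0.01], [-0.169, 0.0, -0.986]]
wrist_force: [-1.3, -0.4, 0.1]
finger_gap: 0.051
```

Run:
```python
from bar import *
s=status.observe();print(s['t'],s['position'],s['wrist_force'])
print(shift(W(-77,0.5,30)))
snap('scene','s6');snap('top','t6');rail('s6')
R=np.array([[np.cos(yaw),np.sin(yaw)],[-np.sin(yaw),np.cos(yaw)]])
print('tcp stand',R@(s['position'][:2]-O[:2])*1000)
```

```text
12.75 [0.50313411 0.04844106 0.03105675] [-1.3054991  -0.35816107  0.06689867]
[-5.75 -0.03  1.09]
s6 tray top 0.1295 rail 0.0595 452
tcp stand [-135.53211221    0.80792925]
```

Sliding at about 1.3 N. Continuing, and slowing near home.

Emit:
apply_moves(
  rows=[
    {"x": -0.5, "y": 0, "z": 0.09, "ax": 0, "ay": 0, "az": 0, "hand": 0.2},
    {"x": -1.0, "y": 0, "z": 0.18, "ax": 0, "ay": 0, "az": 0, "hand": 0.2},
    {"x": -1.5, "y": 0, "z": 0.27, "ax": 0, "ay": 0, "az": 0, "hand": 0.2},
    {"x": -1.9, "y": 0, "z": 0.34, "ax": 0, "ay": 0, "az": 0, "hand": 0.2},
    {"x": -2.3, "y": 0, "z": 0.41, "ax": 0, "ay": 0, "az": 0, "hand": 0.2},
    {"x": -2.7, "y": 0, "z": 0.48, "ax": 0, "ay": 0, "az": 0, "hand": 0.2},
    {"x": -3.1, "y": 0, "z": 0.55, "ax": 0, "ay": 0, "az": 0, "hand": 0.2},
    {"x": -3.5, "y": 0, "z": 0.62, "ax": 0, "ay": 0, "az": 0, "hand": 0.2},
    {"x": -3.9, "y": 0, "z": 0.69, "ax": 0, "ay": 0, "az": 0, "hand": 0.2},
    {"x": -4.3, "y": 0, "z": 0.76, "ax": 0, "ay": 0, "az": 0, "hand": 0.2},
    {"x": -4.7, "y": 0, "z": 0.83, "ax": 0, "ay": 0, "az": 0, "hand": 0.2},
    {"x": -5.0, "y": 0, "z": 0.88, "ax": 0, "ay": 0, "az": 0, "hand": 0.2},
  ],
)

```text
t: 14.35
position: [0.5538, 0.0513, 0.0308]
tool_rot: [[-0.984, -0.056, 0.169], [-0.055, 0.998, 0.01], [-0.169, 0.0, -0.986]]
wrist_force: [-2.3, -0.8, 1.4]
finger_gap: 0.0514
```

Emit:
apply_moves(
  rows=[
    {"x": -0.2, "y": 0, "z": 0.03, "ax": 0, "ay": 0, "az": 0, "hand": 0.2},
    {"x": -0.3, "y": 0, "z": 0.05, "ax": 0, "ay": 0, "az": 0, "hand": 0.2},
    {"x": -0.4, "y": 0, "z": 0.07, "ax": 0, "ay": 0, "az": 0, "hand": 0.2},
  ],
)

```text
t: 14.72
position: [0.5574, 0.0515, 0.0308]
tool_rot: [[-0.984, -0.056, 0.169], [-0.055, 0.998, 0.01], [-0.169, 0.0, -0.986]]
wrist_force: [-2.7, 0.5, 1.1]
finger_gap: 0.0508
```

Run:
```python
from bar import *
s=status.observe();print(s['t'],s['position'],s['wrist_force'],s['ft_torque'])
R=np.array([[np.cos(yaw),np.sin(yaw)],[-np.sin(yaw),np.cos(yaw)]])
print('tcp stand',R@(s['position'][:2]-O[:2])*1000)
```

```text
14.725 [0.55742982 0.05151001 0.03079899] [-2.65928487  0.48836369  1.09375924] [-0.0552627   0.55936245 -0.04530909]
tcp stand [-81.14975445   0.8412226 ]
```

Emit:
apply_moves(
  rows=[
    {"x": -0.1, "y": 0, "z": 0.02, "ax": 0, "ay": 0, "az": 0, "hand": 0.2},
    {"x": -0.2, "y": 0, "z": 0.03, "ax": 0, "ay": 0, "az": 0, "hand": 0.2},
    {"x": -0.3, "y": 0, "z": 0.05, "ax": 0, "ay": 0, "az": 0, "hand": 0.2},
  ],
)

```text
t: 15.1
position: [0.5606, 0.0517, 0.0308]
tool_rot: [[-0.984, -0.056, 0.169], [-0.055, 0.998, 0.01], [-0.169, 0.0, -0.986]]
wrist_force: [-3.2, -0.3, 1.1]
finger_gap: 0.0512
```

Emit:
apply_moves(
  rows=[
    {"x": -0.1, "y": 0, "z": 0.02, "ax": 0, "ay": 0, "az": 0, "hand": 0.2},
    {"x": -0.2, "y": 0, "z": 0.03, "ax": 0, "ay": 0, "az": 0, "hand": 0.2},
  ],
)

```text
t: 15.35
position: [0.5621, 0.0518, 0.0307]
tool_rot: [[-0.984, -0.056, 0.168], [-0.055, 0.998, 0.009], [-0.168, 0.0, -0.986]]
wrist_force: [-4.7, -0.6, 2.8]
finger_gap: 0.0515
```

Emit:
apply_moves(
  rows=[
    {"x": -0.05, "y": 0, "z": 0.01, "ax": 0, "ay": 0, "az": 0, "hand": 0.2},
    {"x": -0.1, "y": 0, "z": 0.02, "ax": 0, "ay": 0, "az": 0, "hand": 0.2},
    {"x": -0.1, "y": 0, "z": 0.02, "ax": 0, "ay": 0, "az": 0, "hand": 0.2},
  ],
)

```text
t: 15.72
position: [0.5621, 0.0518, 0.0304]
tool_rot: [[-0.984, -0.056, 0.166], [-0.055, 0.998, 0.009], [-0.167, -0.0, -0.986]]
wrist_force: [-6.4, -0.6, 3.7]
finger_gap: 0.0513
```

Run:
```python
from bar import *
s=status.observe();print(s['t'],s['position'],s['wrist_force'],s['ft_torque'])
snap('scene','s7');snap('top','t7');rail('s7')
cv2.imwrite('pics/s7c.png',cv2.resize(cv2.imread('pics/s7.png')[160:300,180:315],(578,600)))
```

```text
15.725 [0.56210136 0.05179314 0.03040021] [-6.42820817 -0.57438646  3.69032848] [-0.13572472  1.13208152 -0.03246364]
s7 tray top 0.1296 rail 0.0596 470
```

View pics/s7c.png

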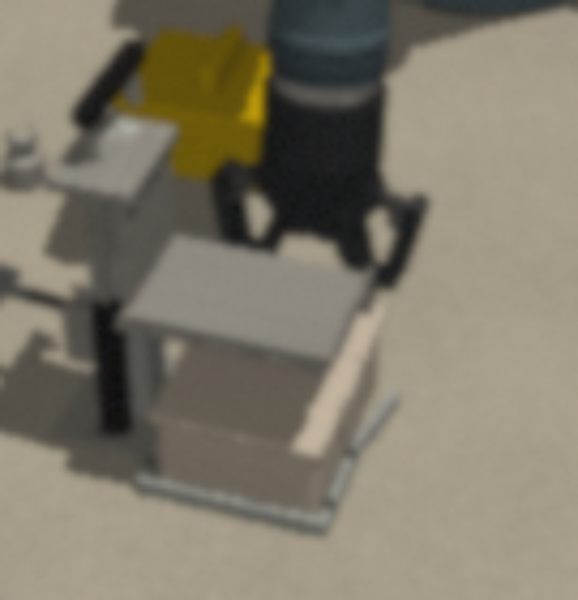

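The container's back edge lies flush on the back stop (from (150,485) to (320,520) in the crop), and the force rose to 6 N with no further motion, so it is home. Retreating.

Emit:
apply_moves(
  rows=[
    {"x": 0.5, "y": 0, "z": -0.08, "ax": 0, "ay": 0, "az": 0, "hand": 0.2},
    {"x": 2, "y": 0, "z": -0.34, "ax": 0, "ay": 0, "az": 0, "hand": 0.2},
    {"x": 5, "y": 0, "z": -0.85, "ax": 0, "ay": 0, "az": 0, "hand": 0.2},
    {"x": 7, "y": 0, "z": -1.2, "ax": 0, "ay": 0, "az": 0, "hand": 0.2},
    {"x": 6.5, "y": 0, "z": -4, "ax": 0, "ay": 0, "az": 0, "hand": -0.3},
    {"x": 5.5, "y": 0, "z": -10, "ax": 0, "ay": 0, "az": 0, "hand": -1},
    {"x": 4.5, "y": 0, "z": -16, "ax": 0, "ay": 0, "az": 0, "hand": -1},
    {"x": 3.5, "y": 0, "z": -22, "ax": 0, "ay": 0, "az": 0, "hand": -1},
    {"x": 2.8, "y": 0, "z": -25.8, "ax": 0, "ay": 0.05, "az": 0, "hand": -1},
    {"x": 2.8, "y": 0, "z": -25.8, "ax": 0, "ay": 0.166, "az": 0, "hand": -1},
    {"x": 2.8, "y": 0, "z": -25.8, "ax": 0, "ay": 0.166, "az": 0, "hand": -1},
  ],
)

```text
t: 17.2
position: [0.4948, 0.0478, 0.2801]
tool_rot: [[-0.998, -0.056, 0.005], [-0.056, 0.998, 0.0], [-0.005, 0.0, -1.0]]
wrist_force: [-0.6, 0.3, -1.8]
finger_gap: 0.0002
```

Run:
```python
from bar import *
s=status.observe();print(s['t'],s['position'],s['wrist_force'],s['tool_rot'].round(3).tolist())
snap('scene','s8');snap('top','t8');rail('s8');rail('t8')
R=np.array([[np.cos(yaw),np.sin(yaw)],[-np.sin(yaw),np.cos(yaw)]])
for f in 's8','t8':
    c=load(f);X=cloud(c).reshape(-1,3); q=(X[:,:2]-O[:2])@R.T*1000
    m=(c['depth'].ravel()>0)&(q[:,0]>-80)&(q[:,0]<-20)&(abs(q[:,1])<70)&(X[:,2]>.057)&(X[:,2]<.07)
    p=q[m]
    # front lid edge x per y bins
    print(f,m.sum(),[(b,np.percentile(p[(p[:,1]>=b)&(p[:,1]<b+20),0],5).round(1)) for b in range(-50,50,20) if ((p[:,1]>=b)&(p[:,1]<b+20)).sum()>3], 'y',np.percentile(p[:,1],[1,99]).round(1))
print(shift([.6495,-.1265,.28]),shift([.6495,-.1265,.095]))
```

```text
17.2 [0.49482118 0.04779101 0.28011713] [-0.64391701  0.31728193 -1.76425621] [[-0.998, -0.056, 0.005], [-0.056, 0.998, 0.0], [-0.005, 0.0, -1.0]]
s8 tray top 0.1296 rail 0.0596 476
t8 tray top nan rail nan 0
s8 64 [(30, np.float64(-60.8))] y [37.7 52.9]
  return _methods._mean(a, axis=axis, dtype=dtype,
  ret = ret.dtype.type(ret / rcount)
Traceback (most recent call last):
IndexError: index -1 is out of bounds for axis 0 with size 0
```

Emit:
apply_moves(
  rows=[
    {"x": -3, "y": -3.7, "z": 0, "ax": 0, "ay": 0, "az": 0, "hand": -1},
    {"x": -6, "y": -7.4, "z": 0, "ax": 0, "ay": 0, "az": 0, "hand": -1},
    {"x": -9, "y": -11.2, "z": 0, "ax": 0, "ay": 0, "az": 0, "hand": -1},
    {"x": -12, "y": -15, "z": 0, "ax": 0, "ay": 0, "az": 0, "hand": -1},
    {"x": -14.46, "y": -18.26, "z": 0, "ax": 0, "ay": 0, "az": 0, "hand": -1},
    {"x": -14.46, "y": -18.26, "z": 4, "ax": 0, "ay": 0, "az": 0, "hand": -1},
    {"x": -14.46, "y": -18.26, "z": 9, "ax": 0, "ay": 0, "az": 0, "hand": -1},
    {"x": -14.46, "y": -18.26, "z": 13, "ax": 0, "ay": 0, "az": 0, "hand": -1},
    {"x": -14.46, "y": -18.26, "z": 15, "ax": 0, "ay": 0, "az": 0, "hand": -1},
    {"x": -14.46, "y": -18.26, "z": 15, "ax": 0, "ay": 0, "az": 0, "hand": -1},
  ],
)

```text
t: 18.55
position: [0.6453, -0.1256, 0.1291]
tool_rot: [[-0.998, -0.056, 0.001], [-0.056, 0.998, 0.001], [-0.001, 0.001, -1.0]]
wrist_force: [-0.2, 0.0, 0.3]
finger_gap: -0.0003
```

Run:
```python
from bar import *
s=status.observe();print(s['t'],s['position'],s['wrist_force'],s['tool_rot'].round(3).tolist())
snap('scene','s9');snap('top','t9');rail('s9')
R=np.array([[np.cos(yaw),np.sin(yaw)],[-np.sin(yaw),np.cos(yaw)]])
c=load('t9');X=cloud(c).reshape(-1,3); q=(X[:,:2]-O[:2])@R.T*1000
m=(c['depth'].ravel()>0)&(q[:,0]>-85)&(q[:,0]<-20)&(abs(q[:,1])<70)&(X[:,2]>.055)&(X[:,2]<.073)
p=q[m]; print(m.sum(),[(b,np.percentile(p[(p[:,1]>=b)&(p[:,1]<b+20),0],3).round(1)) for b in range(-50,50,20) if ((p[:,1]>=b)&(p[:,1]<b+20)).sum()>3])
print(shift([.6495,-.1265,.0757+.012]))
a=cv2.resize(cv2.imread('pics/s9.png')[140:290,150:325],(400,343));b=cv2.resize(cv2.imread('pics/t9.png')[110:230,200:340],(400,343))
cv2.imwrite('pics/s9c.png',np.hstack([a,b]))
```

```text
18.55 [ 0.64531181 -0.12559396  0.12906536] [-0.21367131  0.00821502  0.3293503 ] [[-0.998, -0.056, 0.001], [-0.056, 0.998, 0.001], [-0.001, 0.001, -1.0]]
s9 tray top 0.1296 rail 0.0596 477
402 [(-50, np.float64(-68.4)), (-30, np.float64(-68.2)), (-10, np.float64(-69.5)), (10, np.float64(-68.2)), (30, np.float64(-68.1))]
[-0.16 -0.03  4.44]
```

View pics/s9c.png

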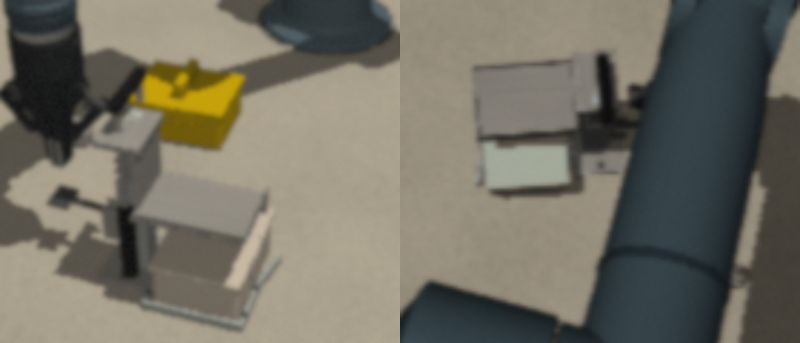

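The container is square in the bay with its front lid edge at stand x = -68, as it should be when home. The fingertip is above the pad at (63,195). Now I'll probe for the pad.

Emit:
apply_moves(
  rows=[
    {"x": -0.3, "y": 0, "z": 1.5, "ax": 0, "ay": 0, "az": 0, "hand": -1},
    {"x": -0.3, "y": 0, "z": 3, "ax": 0, "ay": 0, "az": 0, "hand": -1},
    {"x": -0.3, "y": 0, "z": 4, "ax": 0, "ay": 0, "az": 0, "hand": -1},
    {"x": -0.3, "y": 0, "z": 4.1, "ax": 0, "ay": 0, "az": 0, "hand": -1},
    {"x": -0.3, "y": 0, "z": 4.1, "ax": 0, "ay": 0, "az": 0, "hand": -1},
  ],
)

```text
t: 19.27
position: [0.6509, -0.1262, 0.0899]
tool_rot: [[-0.998, -0.056, 0.004], [-0.056, 0.998, 0.0], [-0.004, 0.0, -1.0]]
wrist_force: [1.2, -0.5, 0.4]
finger_gap: 0.0002
```

Emit:
apply_moves(
  rows=[
    {"x": 0, "y": 0, "z": 0.15, "ax": 0, "ay": 0, "az": 0, "hand": -1},
    {"x": 0, "y": 0, "z": 0.2, "ax": 0, "ay": 0, "az": 0, "hand": -1},
    {"x": 0, "y": 0, "z": 0.2, "ax": 0, "ay": 0, "az": 0, "hand": -1},
  ],
)

```text
t: 19.65
position: [0.651, -0.1261, 0.0882]
tool_rot: [[-0.998, -0.056, 0.004], [-0.056, 0.998, 0.0], [-0.004, -0.0, -1.0]]
wrist_force: [-0.5, 1.6, -0.3]
finger_gap: -0.0001
```

Emit:
apply_moves(
  rows=[
    {"x": 0, "y": 0, "z": 0.15, "ax": 0, "ay": 0, "az": 0, "hand": -1},
    {"x": 0, "y": 0, "z": 0.15, "ax": 0, "ay": 0, "az": 0, "hand": -1},
  ],
)

```text
t: 19.9
position: [0.6508, -0.1261, 0.0864]
tool_rot: [[-0.998, -0.056, 0.004], [-0.056, 0.998, 0.0], [-0.004, 0.0, -1.0]]
wrist_force: [1.0, -0.1, 0.5]
finger_gap: 0.0001
```

Emit:
apply_moves(
  rows=[
    {"x": 0, "y": 0, "z": 0.15, "ax": 0, "ay": 0, "az": 0, "hand": -1},
    {"x": 0, "y": 0, "z": 0.15, "ax": 0, "ay": 0, "az": 0, "hand": -1},
  ],
)

```text
t: 20.15
position: [0.6508, -0.1261, 0.0848]
tool_rot: [[-0.998, -0.056, 0.004], [-0.056, 0.998, 0.0], [-0.004, 0.0, -1.0]]
wrist_force: [0.7, 1.0, -0.9]
finger_gap: -0.0
```

Emit:
apply_moves(
  rows=[
    {"x": 0, "y": 0, "z": 0.15, "ax": 0, "ay": 0, "az": 0, "hand": -1},
    {"x": 0, "y": 0, "z": 0.15, "ax": 0, "ay": 0, "az": 0, "hand": -1},
  ],
)

```text
t: 20.4
position: [0.651, -0.1262, 0.0837]
tool_rot: [[-0.998, -0.056, 0.004], [-0.056, 0.998, 0.0], [-0.004, -0.0, -1.0]]
wrist_force: [0.3, 0.2, 1.6]
finger_gap: 0.0004
```

Emit:
apply_moves(
  rows=[
    {"x": 0, "y": 0, "z": 0.15, "ax": 0, "ay": 0, "az": 0, "hand": -1},
    {"x": 0, "y": 0, "z": 0.2, "ax": 0, "ay": 0, "az": 0, "hand": -1},
  ],
)

```text
t: 20.65
position: [0.6511, -0.1263, 0.0817]
tool_rot: [[-0.998, -0.056, 0.004], [-0.056, 0.998, -0.0], [-0.004, -0.0, -1.0]]
wrist_force: [0.7, -0.6, 2.1]
finger_gap: -0.0003
```

Emit:
apply_moves(
  rows=[
    {"x": 0, "y": 0, "z": 0.1, "ax": 0, "ay": 0, "az": 0, "hand": -1},
    {"x": 0, "y": 0, "z": 0.2, "ax": 0, "ay": 0, "az": 0, "hand": -1},
  ],
)

```text
t: 20.9
position: [0.651, -0.1264, 0.0796]
tool_rot: [[-0.998, -0.056, 0.004], [-0.056, 0.998, -0.0], [-0.004, -0.0, -1.0]]
wrist_force: [-0.6, -1.7, 2.7]
finger_gap: 0.0004
```

Contact came at a TCP height of about 0.084, which agrees with the camera. Now one brief press to about 15.5 mm, then release.

Emit:
apply_moves(
  rows=[
    {"x": 0, "y": 0, "z": 0.5, "ax": 0, "ay": 0, "az": 0, "hand": -1},
    {"x": 0, "y": 0, "z": 0.9, "ax": 0, "ay": 0, "az": 0, "hand": -1},
    {"x": 0, "y": 0, "z": 1.1, "ax": 0, "ay": 0, "az": 0, "hand": -1},
    {"x": 0, "y": 0, "z": 1.1, "ax": 0, "ay": 0, "az": 0, "hand": -1},
  ],
)

```text
t: 21.4
position: [0.651, -0.1261, 0.0683]
tool_rot: [[-0.998, -0.056, 0.004], [-0.056, 0.998, 0.0], [-0.004, 0.0, -1.0]]
wrist_force: [0.5, 0.2, 3.0]
finger_gap: -0.0001
```

Emit:
apply_moves(
  rows=[
    {"x": 0, "y": 0, "z": 0.2, "ax": 0, "ay": 0, "az": 0, "hand": -1},
  ],
)

```text
t: 21.52
position: [0.6513, -0.126, 0.0671]
tool_rot: [[-0.998, -0.056, 0.005], [-0.056, 0.998, 0.001], [-0.005, 0.0, -1.0]]
wrist_force: [-2.4, -0.3, 13.6]
finger_gap: 0.0004
```

Run:
```python
from bar import *
s=status.observe();print(s['t'],s['position'],s['wrist_force'])
snap('scene','s10');rail('s10');
for i in range(8): snap('scene','s11')
rail('s11'); s=status.observe();print(s['t'],s['position'],s['wrist_force'])
```

```text
21.525 [ 0.65133105 -0.12597448  0.06714626] [-2.36763535 -0.25781267 13.56846589]
s10 tray top 0.1188 rail 0.0488 471
s11 tray top 0.108 rail 0.038 472
21.975 [ 0.65122418 -0.12599457  0.06738866] [-0.24049314  0.11875079  6.77834581]
```

My 0.2 was relative to the new start, so it pressed deeper. The rail is passing 0.038, so I release at once and it should catch 0.030.

Emit:
apply_moves(
  rows=[
    {"x": 0, "y": 0, "z": -3.5, "ax": 0, "ay": 0, "az": 0, "hand": -1},
    {"x": 0, "y": 0, "z": -6, "ax": 0, "ay": 0, "az": 0, "hand": -1},
  ],
)

```text
t: 22.22
position: [0.6505, -0.1257, 0.127]
tool_rot: [[-0.998, -0.056, 0.003], [-0.056, 0.998, 0.001], [-0.004, 0.001, -1.0]]
wrist_force: [0.3, -0.5, -0.5]
finger_gap: 0.0003
```

Run:
```python
from bar import *
s=status.observe();print(s['t'],s['position'],s['wrist_force'])
snap('scene','s12');rail('s12');
for i in range(12): snap('scene','s13')
rail('s13'); s=status.observe();print(s['t'],s['position'],s['wrist_force'])
```

```text
22.225 [ 0.65049078 -0.12567238  0.12696085] [ 0.28090662 -0.47591354 -0.54115008]
s12 tray top 0.0997 rail 0.0297 474
s13 tray top 0.0996 rail 0.0296 466
22.875 [ 0.65047125 -0.1260692   0.12601169] [ 0.49182898 -0.32615015 -0.12918524]
```

The pawl caught at 0.030 and the rail is steady. I'll lift the arm well clear and check everything.

Emit:
apply_moves(
  rows=[
    {"x": 0, "y": 0, "z": -4, "ax": 0, "ay": 0, "az": 0, "hand": -1},
    {"x": 0, "y": -1, "z": -9, "ax": 0, "ay": 0, "az": 0, "hand": -1},
    {"x": 2, "y": -3, "z": -14, "ax": 0, "ay": 0, "az": 0, "hand": -1},
    {"x": 6, "y": -5, "z": -16, "ax": 0, "ay": 0, "az": 0, "hand": -1},
    {"x": 10, "y": -8, "z": -16, "ax": 0, "ay": 0, "az": 0, "hand": -1},
    {"x": 12, "y": -10, "z": -16, "ax": 0, "ay": 0, "az": 0, "hand": -1},
    {"x": 12, "y": -10, "z": -16, "ax": 0, "ay": 0, "az": 0, "hand": -1},
  ],
)

```text
t: 23.75
position: [0.5348, -0.2341, 0.2864]
tool_rot: [[-0.999, -0.053, 0.004], [-0.053, 0.999, 0.0], [-0.004, -0.0, -1.0]]
wrist_force: [0.4, -0.6, -0.1]
finger_gap: 0.0
```

Run:
```python
from bar import *
s=status.observe();print(s['t'],s['position'],s['wrist_force'])
snap('scene','s14');snap('top','t14');rail('s14');rail('t14')
R=np.array([[np.cos(yaw),np.sin(yaw)],[-np.sin(yaw),np.cos(yaw)]])
c=load('t14');X=cloud(c).reshape(-1,3); q=(X[:,:2]-O[:2])@R.T*1000
m=(c['depth'].ravel()>0)&(q[:,0]>-85)&(q[:,0]<-20)&(abs(q[:,1])<70)&(X[:,2]>.055)&(X[:,2]<.073)
p=q[m]; print(m.sum(),[(b,np.percentile(p[(p[:,1]>=b)&(p[:,1]<b+20),0],3).round(1)) for b in range(-50,50,20) if ((p[:,1]>=b)&(p[:,1]<b+20)).sum()>3])
a=cv2.resize(cv2.imread('pics/s14.png')[140:290,70:325],(583,343))
b=cv2.resize(cv2.imread('pics/t14.png'),(457,343))
cv2.imwrite('pics/s14c.png',np.vstack([a[:,:],]))
X=cloud(load('s14')).reshape(-1,3); g=X[(X[:,0]>.6)&(X[:,0]<.7)&(X[:,1]<-.115)&(X[:,1]>-.16)&(X[:,2]>.03)&(X[:,2]<.1)]; print('pad z',np.median(g[:,2]),len(g))
# changes away from stand
d=cv2.absdiff(load('s0')['pixels'],load('s14')['pixels']).max(2)
for n,w in(('dish',[.65,-.3]),('tumbler',[.48,-.38])): pass
```

```text
23.75 [ 0.53475149 -0.23405733  0.28640095] [ 0.41996238 -0.57416318 -0.08629441]
s14 tray top 0.0995 rail 0.0295 468
t14 tray top 0.0987 rail 0.0287 312
401 [(-50, np.float64(-68.8)), (-30, np.float64(-67.5)), (-10, np.float64(-69.0)), (10, np.float64(-68.9)), (30, np.float64(-67.6))]
pad z 0.07584611660590146 93
```

View pics/s14c.png

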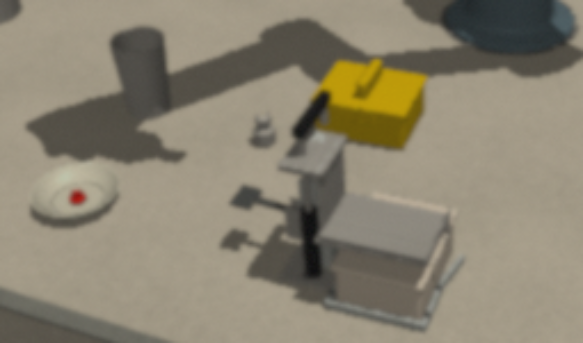

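The container is under the tray at (390,265), the pad at (247,198) is back at its rest height, and the tumbler, dish, regulator and yellow container stand where they were. Handing in.

```bash
python3 -c "
from h import *
print(arm.close_job())"
```

```text
the job is handed in; nothing more can be done
None
```

The container is stowed under the half shelf, and I handed the job in at about 24 s; `close_job` gives no verdict.

**What I did**
- **Lift:** I pulled the bar up to the 0.060 notch at about 24 mm/s with 15 to 21 N, slightly over the 20 N guide once, and let the pawl take the shelf.
- **Push:** I slid the container in at 1 to 3 N until it stopped against the back stop, where the force peaked at 6.4 N.
- **Lowering:** I pressed the thumb pad and released it so the shelf came down to the 0.030 notch.

**Last checks**
- **Rail:** it read 0.0287 to 0.0296 in the two views, which is the 0.030 notch. By the given sizes that leaves about 6 mm between the tray and the top of the grip.
- **Container:** its front lid edge lies at stand x of about -68 along its whole width, so it is square and home.
- **Pawl:** the pad is back at its rest height of 0.0758, so the pawl is seated. The robot touches nothing, with wrist force near 0.
- **Other things:** the tumbler, dish, regulator and yellow container look unmoved. The gasket rings were outside the last crop, but the arm never went near them on the table.

**What went wrong:** I meant to drop one notch at a time. One row was relative to the new pose, so it pressed deeper and touched the pad's hard stop with 13.6 N, which was not as gentle as asked. The shelf therefore came down two notches in one press, passing 0.045. I released at about 0.038, and the pawl caught at 0.030 as intended.

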